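# Return the red-capped vial to its slot and hold the carrier up level

## Task

Stand the red-capped sample vial in the red slot of the hand carrier (lower it in, do not drop it) and let go of it while the carrier is still standing on the bench. Then take the carrier by its black handle, lift it so that its underside is at least 10 cm above the bench, with the red, blue and white vials all standing in their own slots, and finish while still holding it there, steady and level. Keep the carrier level and do not knock the other things on the bench about.

Things in the scene. Friction and masses are not known exactly. Their poses are not given: they have to be found in the camera images.
- carrier: Loose grey vial carrier, about 0.35 kg empty: plate 116 (x) x 168 (y) x 6 mm, a socket at each corner, handle in the middle. Origin: centre of the plate's underside, z up. Socket centres in its frame, mm: red (-36, 56), yellow (36, 56; stays empty), blue (-36, -56), white (36, -56). Sockets are coloured rings that rise 20 mm from the plate's top, rim 26 mm above the underside.
- handle (a point): Centre of the carrier's black straight handle bar, 70 mm above the underside: 14 mm wide (carrier x), 90 mm long (carrier y), 16 mm high (top at 78 mm), on two posts 12 x 10 mm at carrier y = +36 and -36 mm; free underneath between them. Axes as the carrier. Grip it across x at its middle: the weight hangs nearly under it.
- slot_red (a point): Centre of the floor of the red socket, 6 mm above the carrier's underside, where the underside of the red-capped vial belongs; axes as the carrier. The socket is 29 mm wide inside (a little wider at the mouth), 37 to 40 mm outside, 20 mm deep, open at the top.
- slot_blue (a point): Centre of the floor of the blue socket; same axes as the carrier.
- slot_white (a point): Centre of the floor of the white socket; same axes as the carrier.
- vial_red: Loose glass sample vial with a red screw cap, standing on the bench at the start, 24 mm diameter, 54 mm tall (cap 22 mm diameter, the top 12 mm), 0.03 kg. Origin at the centre of its underside, z along it up to the cap.
- vial_blue: The same kind of vial with a blue cap; stands in the blue socket from the start.
- vial_white: The same kind of vial with a white cap; stands in the white socket from the start.
- lens_can: Bystander: clear plastic can with black lid, 37 mm diameter, 57 mm tall, loose on the bench; origin at the centre of its underside.
- eyepiece: Bystander: black microscope eyepiece standing on the bench, 31 mm diameter, 44 mm tall, loose; origin at the centre of its underside.
- counter: Bystander: round grey hand tally counter lying on the bench, 42 x 47 x 35 mm, loose; origin at the centre of its underside.

How it is judged:
By the outcome, as a careful person would: the job done as asked, in the order asked, and still so for the second after the job is handed in, while the arm keeps its last pose, push and grip.
It also fails if it takes over 48 s, if anything falls off the work surface, if the arm or the gripper's body presses on something with over 40 N, if the wrist force passes 120 N, or if a joint passes its speed limit or range.

## Robot

A 6-joint arm with a two-finger parallel gripper is mounted at the origin on a cart in front of the work surface, level with it; the furniture and walls round the work are solid. World frame = base frame: x ahead of the robot, y to its left, z up, the work surface at z = 0. Lengths are in m, angles in degrees, forces in N, time in s.
With the tool pointing down it reaches from about 0.4 to 0.825 m from the base axis. Payload 7 kg.
Tool frame: the origin (TCP) lies between the finger pads, 19 mm behind the fingertips; this is the grasp point; z points along the fingers, y is the line along which they close (so a half turn about z gives the same grasp; the last joint's range is limited). The gripper opens to 88 mm and grips with 3 to 60 N. Pads are 19 mm wide; open, the fingers measure 130 mm over their backs; the gripper's body (78 mm by 193 mm) begins 47 mm behind the grasp point.
Start: joints at [-49.842, 20.546, 0.682, 0, -70.136, -16.507], TCP at [0.271, -0.618, 0.245] pointing down, gripper open.
Joint ranges: [-176.03, 176.03], [-82.01, 121.73], [-58.28, 71.71], [-173.87, 95.51], [-174.79, -0.11], [-173.66, 173.66]. Speed limits (degrees/s): [136.94, 136.94, 172.46, 180, 180, 180].

## Interface

Orientations are given as [roll, pitch, yaw] about the fixed x, y, z axes, in that order (R = Rz(yaw) Ry(pitch) Rx(roll)).
In Python, from plant import ctrl, imaging, close_job gives the robot as it stands.
- The arm moves only by the shell command python3 -m crank 'ROWS'. ROWS is JSON, a list of rows, each a list of 3 entries, a list of its own where there are three numbers: the shift along the world's x, y, z in m, then the turn, a rotation vector about the world's x, y, z in degrees, then the opening, from -1 (shut) to 1 (fully open), so that 0 is half open. A call has 1 to 12 rows; each row shifts and turns the commanded pose from where the row before left it; what a row does not reach is not made up. A row lasts 1/10 s, in which the tool goes at most 50 mm and 8.59 degrees, less where a joint would pass 70% of its speed; a pose out of reach is approached as far as the arm can. A call is refused whole if a number of a shift passes 0.05 or a number of a turn 8.59, either way. A call with a gripper value outside its range is refused whole. The fingers move at their own pace and stop on an object; the grip force is fixed at half the most. Time passes only in rows, so rows that do not move let the fingers close. It gives the time, the measured TCP pose, the force, the opening and the grip force at its end, in the units of the state.
- ctrl.get_obs(): the state, without advancing time (a new reading comes with each control period).
- imaging.snapshot(name): name is "side" or "top" or "wrist"; returns (picture, depth): 480x640x3 uint8, blue, green, red; 480x640 float32, m along the optical axis (not along the pixel's ray), 0 where there is no reading.
- imaging.camera_model(name): a dict with "mtx" (3x3 intrinsics, pixels), "R" (3x3) and "t" (3): a world point X has camera coordinates R X + t. Camera axes: x right, y down, z forward; pixel columns grow to the right and rows downward; lengths in m; the calibration is good to about 2 mm. A picture is of the moment at which its call begins: read the wrist's pose just before it. camera_model takes no time and is no camera call; for the wrist camera it gives the pose at the moment of the call.
- close_job(): hands the job in; it is judged then, once.
The state is a dict: "clock": time; "joint_pos": joint angles; "qvel": joint speeds; "tau": joint torques, N m; "tool_pos": TCP position; "orientation": TCP orientation; "force": force on the tool from outside, world axes, zero at the start; "moment": the same for the moment, N m; "opening": finger opening in m; "gripper_force": force on a finger pad.
Only numpy, scipy, OpenCV 4.12 (cv2) and the standard library are available. Lean on these libraries where they do the work, as an engineer would, in place of code of your own. Each camera call takes 0.05 s, during which the arm holds its last target. There are 200 camera calls.

## Working session

There is one attempt and no reset: what is moved stays moved. The work goes in short steps, Python scripts to look and compute and a shell command to move; the robot and the scene stay as the last step left them, time stands still between calls to the robot, and variables do not carry over. Pictures are saved under pics/ and viewed, at most 11 in all, crops included, and the job is handed in when it is done.

```bash
mkdir -p pics; ls; python3 - <<'E'
from plant import ctrl, imaging
import cv2,numpy as np
print(ctrl.get_obs())
for n in ("top","side"):
    p,d=imaging.snapshot(n); cv2.imwrite(f"pics/{n}0.png",p); np.save(f"pics/{n}0.npy",d)
    print(n,imaging.camera_model(n))
E
```

```text
pics
{'clock': 0.0, 'joint_pos': array([-4.98421204e+01,  2.05903299e+01,  6.35138450e-01, -1.98106224e-02,
       -7.01373249e+01, -1.65051682e+01]), 'qvel': array([-0.04843131, -0.04783532,  0.0861621 , -0.00732534,  0.04550334,
        0.02066761]), 'tau': array([ 5.36458665e-04, -5.82726073e+01,  2.93063325e+01,  6.99733302e+00,
        6.89477936e-03, -1.80313100e-04]), 'tool_pos': array([ 0.27057943, -0.61789651,  0.24444649]), 'orientation': array([ 1.79906005e+02, -8.43047136e-03, -1.56354028e+02]), 'force': array([0.44127271, 0.01196589, 0.37369582]), 'moment': array([-0.01812079,  0.00681156, -0.02619604]), 'gripper_force': 0.0, 'opening': 0.08754505260514804}
top {'mtx': array([[442.26985903,   0.        , 322.77310579],
       [  0.        , 442.26985903, 242.18910421],
       [  0.        ,   0.        ,   1.        ]]), 'R': array([[ 2.60913919e-02, -9.99657673e-01,  1.94338183e-03],
       [-9.95250604e-01, -2.61586504e-02, -9.37654576e-02],
       [ 9.37841954e-02,  5.12319363e-04, -9.95592418e-01]]), 't': array([0.16379927, 0.59443832, 0.8646322 ])}
side {'mtx': array([[453.51186663,   0.        , 323.17006247],
       [  0.        , 453.51186663, 242.30349606],
       [  0.        ,   0.        ,   1.        ]]), 'R': array([[ 0.98471705, -0.17412911,  0.00337319],
       [-0.06559734, -0.38876199, -0.91900006],
       [ 0.16133603,  0.90473376, -0.39424296]]), 't': array([-0.55415612,  0.18767308,  0.64550595])}
```

View pics/top0.png

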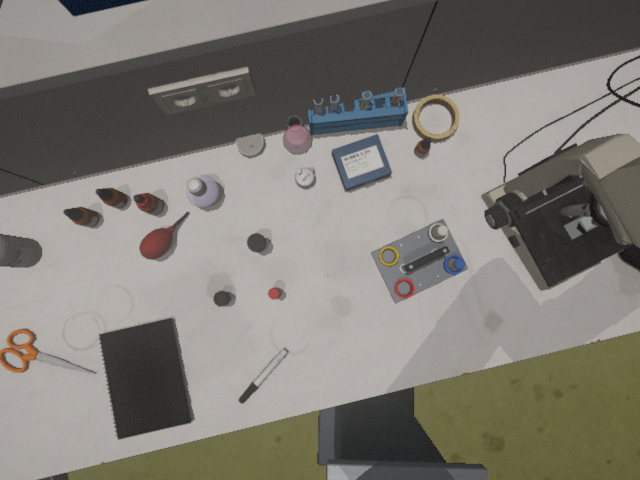

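View pics/side0.png

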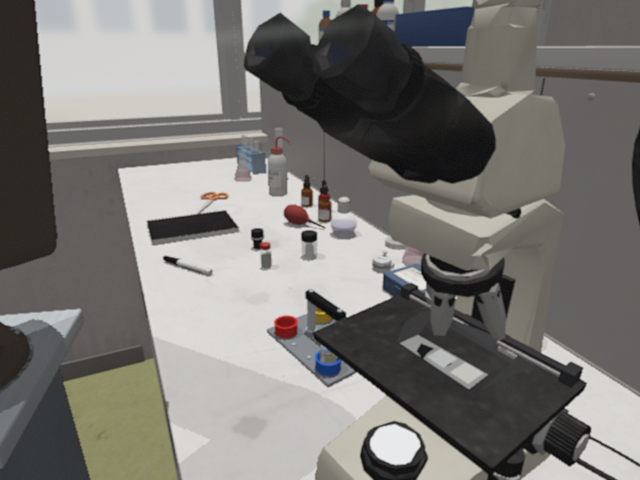

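The top view shows the red vial near (275,293), the carrier's red ring at (404,288), yellow at (389,256), blue at (455,265), white at (438,232), and the handle near (426,260). The eyepiece is at (222,298) and the lens can at (257,243). The side view shows the red vial at (265,255), with the carrier partly hidden by the microscope.

```bash
cat > h.py <<'E'
import cv2,numpy as np
def cast(m,uv,z):
    K,R,t=m["mtx"],m["R"],m["t"]; d=R.T@np.linalg.solve(K,[uv[0],uv[1],1.]); c=-R.T@t
    return c+d*(z-c[2])/d[2]
def proj(m,X):
    p=m["mtx"]@(m["R"]@np.array(X)+m["t"]); return p[:2]/p[2]
def mask(p,c):
    h=cv2.cvtColor(p,cv2.COLOR_BGR2HSV)
    r={"red":[((0,150,70),(6,255,255)),((172,150,70),(180,255,255))],"yellow":[((20,120,80),(34,255,255))],"blue":[((108,150,70),(128,255,255))]}[c]
    return sum(cv2.inRange(h,*x) for x in r)
def blobs(mk,box,amin=15):
    x0,y0,x1,y1=box; k=np.zeros_like(mk); k[y0:y1,x0:x1]=mk[y0:y1,x0:x1]
    cs,_=cv2.findContours(k,cv2.RETR_EXTERNAL,cv2.CHAIN_APPROX_NONE); 
    return [(cv2.minEnclosingCircle(c),cv2.boundingRect(c),cv2.contourArea(c)) for c in cs if cv2.contourArea(c)>=amin]
E
python3 - <<'E'
from h import *
from plant import imaging
m=imaging.camera_model("top");p=cv2.imread("pics/top0.png")
for c,b,z in (("red",(260,280,290,305),.054),("red",(385,270,425,305),.026),("yellow",(370,240,410,270),.026),("blue",(440,250,475,280),.026)):
    for (cc,r),bb,a in blobs(mask(p,c),b):
        print(c,np.round(cc,1),round(r,1),bb,a,cast(m,cc,z).round(4))
for n,uv,z in (("whitecap",(438,231),.06),("handle",(426,260),.078),("eyep",(222,298),.044),("can",(257,243),.057)): print(n,cast(m,uv,z).round(4))
cv2.imwrite("pics/c1.png",cv2.resize(p[200:320,200:480],None,fx=2.85,fy=2.85,interpolation=cv2.INTER_CUBIC))
E
```

```text
red [404. 288.] 9.5 (395, 279, 19, 19) 253.5 [0.5022 0.0142 0.026 ]
yellow [388.5 255.5] 9.6 (379, 247, 20, 19) 263.0 [0.5666 0.0461 0.026 ]
blue [453.7 264.2] 9.3 (445, 255, 17, 19) 21.5 [ 0.5525 -0.0854  0.026 ]
whitecap [ 0.6147 -0.0448  0.06  ]
handle [ 0.5564 -0.0174  0.078 ]
eyep [0.4736 0.3736 0.044 ]
can [0.5822 0.3075 0.057 ]
```

View pics/c1.png

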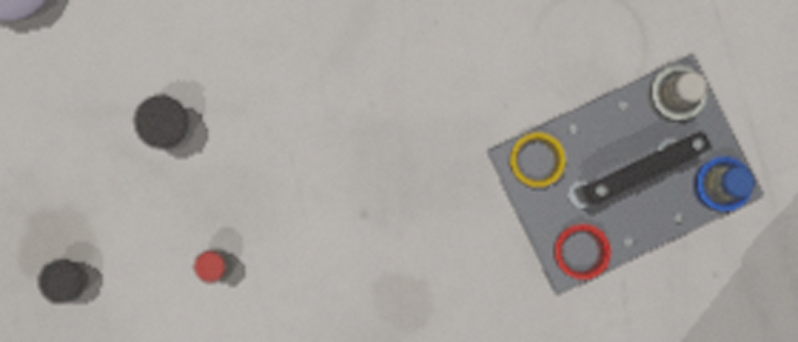

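The crop shows the red cap at full-image (273.7,293.3), away from its neighbours. The carrier is clear, with blue and white seated. Next I'll check obstacle heights along the path from depth.

```bash
python3 - <<'E'
from h import *
from plant import imaging
m=imaging.camera_model("top");p=cv2.imread("pics/top0.png")
v=cast(m,(273.7,293.3),.054);print("vial",v)
print("cam",-m["R"].T@m["t"])
P=[]
for n in("top","side"):
    m=imaging.camera_model(n);d=np.load(f"pics/{n}0.npy");V,U=np.nonzero(d>0)
    c=np.linalg.inv(m["mtx"])@np.array([U,V,np.ones_like(U)])*d[V,U]
    X=(m["R"].T@(c-m["t"][:,None])).T
    X=X[(X[:,2]>.12)&(np.hypot(X[:,0],X[:,1])<.85)&(X[:,0]>0)]
    for y in np.arange(-.7,.5,.1):
        s=X[(X[:,1]>=y)&(X[:,1]<y+.1)]
        if len(s)>5: print(n,"y",round(y,1),len(s),"xmin",s[:,0].min().round(3),"x2%",np.percentile(s[:,0],2).round(3),"zmin/max",s[:,2].min().round(2),s[:,2].max().round(2))
E
```

```text
vial [0.4855866  0.27170737 0.054     ]
cam [0.50625251 0.17884993 0.91624072]
top y -0.4 499 xmin 0.56 x2% 0.565 zmin/max 0.15 0.16
top y -0.3 10199 xmin 0.513 x2% 0.532 zmin/max 0.15 0.38
top y -0.2 3429 xmin 0.533 x2% 0.554 zmin/max 0.12 0.36
top y -0.0 194 xmin 0.838 x2% 0.839 zmin/max 0.41 0.43
top y 0.1 1595 xmin 0.812 x2% 0.813 zmin/max 0.41 0.43
top y 0.2 1929 xmin 0.784 x2% 0.787 zmin/max 0.41 0.43
top y 0.3 851 xmin 0.767 x2% 0.769 zmin/max 0.41 0.43
side y -0.5 13 xmin 0.611 x2% 0.611 zmin/max 0.15 0.16
side y -0.4 49606 xmin 0.458 x2% 0.471 zmin/max 0.12 0.45
side y -0.3 33993 xmin 0.461 x2% 0.531 zmin/max 0.13 0.46
side y -0.2 1537 xmin 0.54 x2% 0.554 zmin/max 0.15 0.17
side y -0.1 5391 xmin 0.147 x2% 0.163 zmin/max 0.24 0.47
side y -0.0 7000 xmin 0.102 x2% 0.123 zmin/max 0.14 0.42
side y 0.1 306 xmin 0.813 x2% 0.813 zmin/max 0.41 0.43
side y 0.2 422 xmin 0.788 x2% 0.792 zmin/max 0.41 0.43
```

```bash
python3 -m crank '[[[0,0.03,0],[0,0,2.8],0],[[0,0.05,0],[0,0,0],0],[[0,0.05,0],[0,0,0],0],[[0,0.05,0],[0,0,0],0],[[0,0.05,0],[0,0,0],0],[[0.02,0.04,0],[0,0,0],0],[[0.026,0.04,0],[0,0,0],0],[[0.026,0.04,0],[0,0,0],0],[[0.026,0.04,0],[0,0,0],0],[[0.026,0.04,0],[0,0,0],0]]' && python3 -m crank '[[[0.01,0.048,0],[0,0,0],0],[[0.01,0.048,0],[0,0,0],0],[[0.01,0.048,0],[0,0,0],0],[[0.01,0.048,0],[0,0,0],0],[[0.01,0.048,0],[0,0,0],0],[[0.01,0.048,0],[0,0,0],0],[[0.01,0.048,0],[0,0,0],0],[[0.01,0.048,0],[0,0,0],0],[[0.01,0.048,0],[0,0,0],0],[[0,0.03,0],[0,0,0],0],[[0,0,0],[0,0,0],0],[[0,0,0],[0,0,0],0]]'
python3 - <<'E'
from h import *
from plant import imaging,ctrl
o=ctrl.get_obs();print(o["tool_pos"],o["orientation"],o["joint_pos"],o["clock"])
m=imaging.camera_model("wrist")
p,d=imaging.snapshot("wrist");cv2.imwrite("pics/w1.png",p);np.savez("pics/w1.npz",**m)
print(m, proj(m,[.4856,.2717,.054]))
E
```

```text
clock: 1.1
tool_pos: [0.3952, -0.1864, 0.2456]
orientation: [-180.0, 0.0, -153.5]
force: [1.2, -0.6, 0.6]
opening: 0.0439
gripper_force: 0.0
clock: 2.3
tool_pos: [0.4843, 0.2741, 0.2445]
orientation: [-180.0, -0.1, -153.5]
force: [0.1, 0.6, -0.3]
opening: 0.044
gripper_force: 0.0
[0.48430878 0.27414785 0.24452247] [-1.79970699e+02 -9.47965545e-02 -1.53473078e+02] [ 4.96653881e+01  9.51560267e+00 -1.44521825e+01 -1.12709261e-02
 -6.61309001e+01 -1.13133872e+02] 2.3
{'mtx': array([[360.52720953,   0.        , 319.19143055],
       [  0.        , 360.52720953, 245.51053044],
       [  0.        ,   0.        ,   1.        ]]), 'R': array([[-4.45993117e-01,  8.95036207e-01, -5.72185291e-04],
       [ 8.63268192e-01,  4.30331871e-01,  2.63784967e-01],
       [ 2.36343326e-01,  1.17152330e-01, -9.64581341e-01]]), 't': array([-0.02955073, -0.5694202 ,  0.24317281])} [316.01566277 225.17014527]
```

View pics/w1.png

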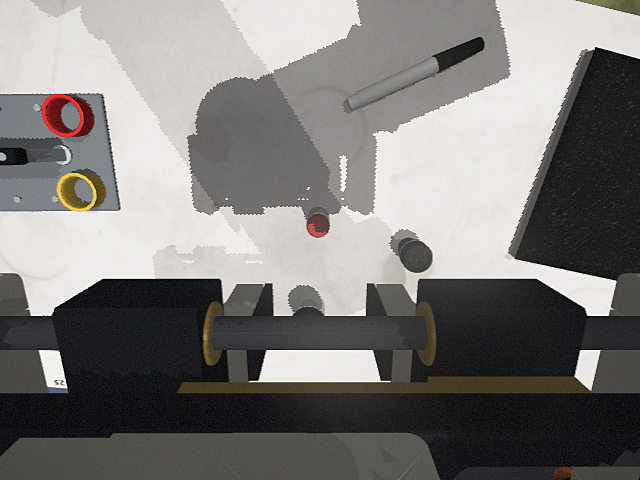

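The wrist view shows the red cap at (318,225), within 2 px of the prediction. The red ring is at (68,115), the yellow ring at (80,191), and the eyepiece at (412,254), clear of the fingers.

```bash
python3 - <<'E'
from h import *
m=dict(np.load("pics/w1.npz"));p=cv2.imread("pics/w1.png")
for c,b,z in (("red",(290,200,345,245),.054),("red",(30,80,110,150),.026),("yellow",(45,160,115,220),.026)):
    for (cc,r),bb,a in blobs(mask(p,c),b):
        print(c,np.round(cc,1),round(r,1),bb,a,cast(m,cc,z).round(4))
E
```

```text
red [ 67.4 114.9] 27.2 (41, 94, 53, 43) 1713.0 [0.5005 0.0182 0.026 ]
yellow [ 81. 190.] 24.5 (57, 173, 49, 39) 1453.0 [0.563  0.0501 0.026 ]
```

```bash
python3 -m crank '[[[0.0007,-0.001,-0.05],[0,0,0],0],[[0,0,-0.05],[0,0,0],0],[[0,0,-0.05],[0,0,0],0],[[0,0,-0.03],[0,0,0],0],[[0,0,-0.02],[0,0,0],0],[[0,0,0],[0,0,0],0],[[0,0,0],[0,0,0],-1],[[0,0,0],[0,0,0],-1],[[0,0,0],[0,0,0],-1],[[0,0,0],[0,0,0],-1],[[0,0,0],[0,0,0],-1],[[0,0,0],[0,0,0],-1]]'
```

```text
clock: 3.55
tool_pos: [0.4862, 0.2733, 0.0469]
orientation: [180.0, 0.1, -153.5]
force: [-1.3, -1.0, 7.4]
opening: 0.0234
gripper_force: 30.0
```

```bash
python3 -m crank '[[[0,0,0.03],[0,0,0],-1],[[0,0,0.05],[0,0,0],-1],[[0,0,0.05],[0,0,0],-1],[[0,0,0.05],[0,0,0],-1],[[0.01,-0.035,0.02],[0,0,0],-1],[[0.013,-0.045,0],[0,0,0],-1],[[0.013,-0.045,0],[0,0,0],-1],[[0.013,-0.045,0],[0,0,0],-1],[[0.013,-0.04,0],[0,0,0],-1],[[0,-0.015,0],[0,0,0],-1],[[0,0,0],[0,0,0],-1],[[0,0,0],[0,0,0],-1]]'
python3 - <<'E'
from h import *
from plant import imaging,ctrl
o=ctrl.get_obs();print(o["tool_pos"],o["orientation"],o["force"],o["opening"])
m=imaging.camera_model("wrist")
p,d=imaging.snapshot("wrist");cv2.imwrite("pics/w2.png",p);np.savez("pics/w2.npz",**m)
print("cam",-m["R"].T@m["t"])
for c in ("red","yellow","blue"):
    for (cc,r),bb,a in blobs(mask(p,c),(0,0,640,400),60):
        ctr=(bb[0]+bb[2]/2,bb[1]+bb[3]/2)
        print(c,np.round(ctr,1),bb,a,cast(m,ctr,.016).round(4))
E
```

```text
clock: 4.75
tool_pos: [0.5473, 0.0478, 0.2456]
orientation: [180.0, 0.0, -153.6]
force: [-0.1, 1.2, -0.4]
opening: 0.0234
gripper_force: 30.0
[0.5472926  0.04779899 0.24561761] [ 1.79985656e+02  3.07681151e-02 -1.53597552e+02] [-0.13632762  1.23500681 -0.39320908] 0.023443698728341074
cam [0.48360539 0.01656492 0.38568798]
red [308.5 164. ] (289, 144, 39, 40) 1159.5 [0.5038 0.0147 0.016 ]
yellow [310.  234.5] (291, 215, 38, 39) 1056.0 [0.5684 0.0479 0.016 ]
blue [196.  164.5] (175, 144, 42, 41) 295.5 [ 0.5543 -0.086   0.016 ]
```

View pics/w2.png

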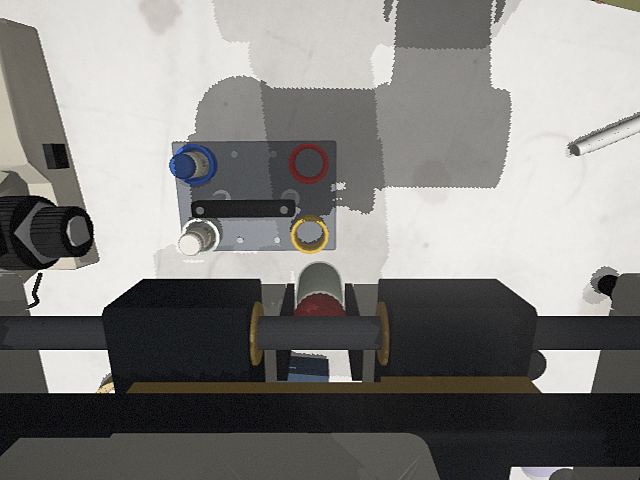

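The wrist view shows the red ring at (308.5,164) nearly under the camera, yellow at (310,234), blue at (195,164), and the held vial upright at about (320,265–320). I'll check the vial's offset in the grip using the same camera.

```bash
python3 - <<'E'
from h import *
m=dict(np.load("pics/w2.npz"));p=cv2.imread("pics/w2.png")
T=np.array([.5473,.0478,.2456]); a=np.linspace(0,2*np.pi,60)
for zb,r in ((.047,.012),):
    q=np.array([proj(m,T+[r*np.cos(t),r*np.sin(t),-zb]) for t in a]); print("pred bottom",q.min(0),q.max(0),q.mean(0))
c=p[240:345,260:380].copy()
c=cv2.resize(c,None,fx=5,fy=5,interpolation=cv2.INTER_CUBIC)
cv2.polylines(c,[np.int32((q-[260,240]+.5)*5)],True,(0,255,0),1)
cv2.imwrite("pics/c2.png",c)
E
```

```text
pred bottom [296.89383507 258.52702128] [340.30582839 299.31163114] [318.43390272 279.38950301]
```

View pics/c2.png

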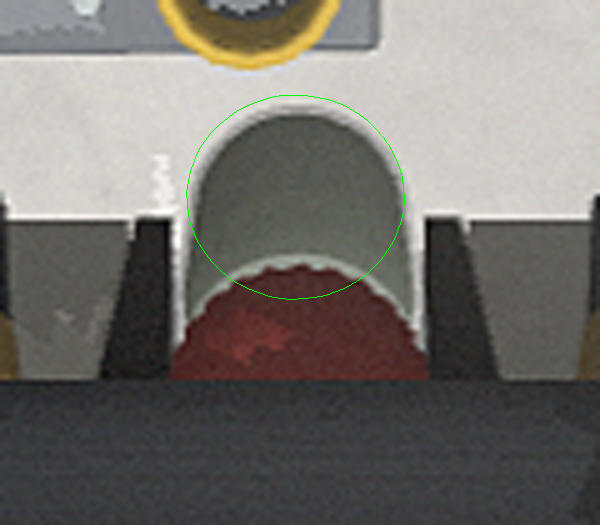

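The held vial matches the prediction to about 0.5 mm. The crop shows its bottom edge about 1 px right of and below the drawn circle. Moving over the red socket.

```bash
python3 -m crank '[[[-0.022,-0.017,0],[0,0,0],-1],[[-0.0218,-0.0167,0],[0,0,0],-1],[[0,0,0],[0,0,0],-1],[[0,0,-0.04],[0,0,0],-1],[[0,0,-0.04],[0,0,0],-1],[[0,0,-0.04],[0,0,0],-1],[[0,0,-0.025],[0,0,0],-1],[[0,0,0],[0,0,0],-1],[[0,0,0],[0,0,0],-1],[[0,0,0],[0,0,0],-1]]'
python3 - <<'E'
from h import *
from plant import imaging,ctrl
o=ctrl.get_obs();T=o["tool_pos"];print(T,o["orientation"],o["force"],o["opening"])
m=imaging.camera_model("wrist")
p,d=imaging.snapshot("wrist");np.savez("pics/w3.npz",**m);cv2.imwrite("pics/w3.png",p)
a=np.linspace(0,2*np.pi,60)
def circ(c,r,z,col):
    q=np.array([proj(m,[c[0]+r*np.cos(t),c[1]+r*np.sin(t),z]) for t in a]); cv2.polylines(p,[np.int32(q*8+4)],True,col,1,cv2.LINE_AA,3); print(q.min(0),q.max(0))
for col,z,r in (((0,255,0),T[2]-.047,.012),((255,255,0),.026,.0145),((255,0,255),.026,.02)): circ(T+[.0003,.0006,0],r,z,col)
cv2.imwrite("pics/c3.png",cv2.resize(p[150:390,180:460],None,fx=2.5,fy=2.5,interpolation=cv2.INTER_CUBIC))
E
```

```text
clock: 5.8
tool_pos: [0.505, 0.015, 0.1021]
orientation: [-180.0, 0.2, -153.5]
force: [-0.2, -0.5, -0.7]
opening: 0.023
gripper_force: 30.0
[0.50498568 0.01497558 0.10206093] [-1.79971734e+02  1.53480661e-01 -1.53479133e+02] [-0.16970839 -0.52169159 -0.68632601] 0.022958603976015114
[297.74353249 259.26288223] [341.13305794 299.97297246]
[296.4498928  241.12698705] [342.42203695 284.8278571 ]
[287.72191898 232.49150493] [351.14272524 292.78464262]
```

View pics/c3.png

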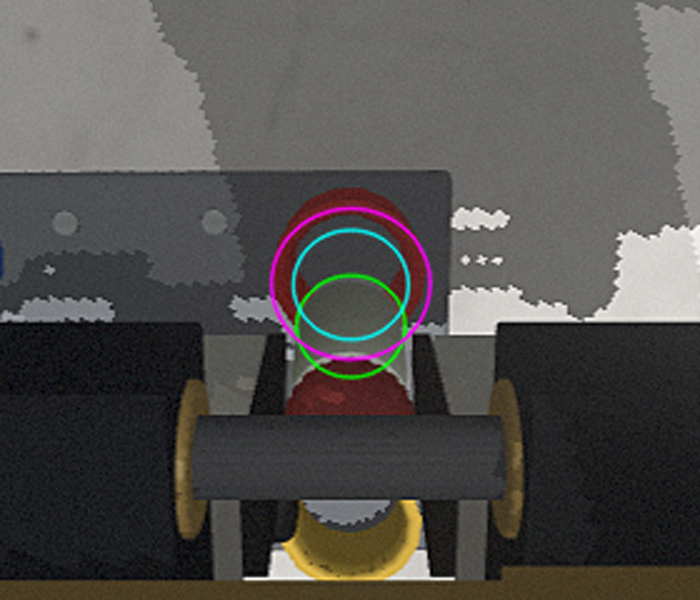

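```bash
python3 - <<'E'
from h import *
m=dict(np.load("pics/w3.npz"));p=cv2.imread("pics/w3.png");a=np.linspace(0,2*np.pi,90)
C=np.array([.505,.015])+[.0003,.0006]
for r,z in ((.0145,.026),(.015,.026),(.0185,.026),(.02,.006),(.02,.026),(.0145,.006)):
    q=np.array([proj(m,[C[0]+r*np.cos(t),C[1]+r*np.sin(t),z]) for t in a]);print(r,z,"x",q[:,0].min().round(1),q[:,0].max().round(1),"top",q[:,1].min().round(1))
print(p[220:262,319].tolist())
for y in(250,256,262): print(y,[int(v) for v in p[y,280:360,2].astype(int)-p[y,280:360,1]])
cv2.imwrite("pics/c4.png",cv2.resize(p[215:305,270:370],None,fx=6,fy=6,interpolation=cv2.INTER_CUBIC))
E
```

```text
0.0145 0.026 x 296.5 342.5 top 241.2
0.015 0.026 x 295.7 343.2 top 240.4
0.0185 0.026 x 290.1 348.8 top 234.9
0.02 0.006 x 290.2 348.7 top 225.6
0.02 0.026 x 287.7 351.2 top 232.5
0.0145 0.006 x 298.2 340.7 top 233.5
[[63, 60, 58], [63, 61, 62], [66, 63, 61], [63, 61, 58], [71, 70, 62], [35, 38, 78], [35, 34, 90], [36, 36, 88], [33, 36, 84], [18, 20, 72], [35, 39, 104], [44, 44, 109], [32, 36, 101], [34, 36, 99], [32, 32, 96], [26, 29, 89], [56, 53, 61], [68, 65, 58], [65, 62, 62], [68, 67, 66], [66, 65, 61], [65, 59, 62], [63, 59, 61], [62, 60, 60], [67, 66, 65], [62, 61, 60], [70, 65, 65], [61, 60, 60], [65, 60, 59], [66, 63, 63], [63, 59, 58], [63, 67, 63], [63, 60, 59], [61, 62, 60], [63, 63, 60], [60, 57, 57], [66, 62, 62], [60, 56, 58], [63, 62, 61], [66, 66, 63], [61, 55, 55], [84, 84, 84]]
250 [-4, -1, -2, 0, -5, -1, 0, 0, -5, -1, 31, 75, 66, 67, 67, 60, 60, 55, 26, -3, 0, 0, 3, -1, 1, -1, -2, -1, 0, -2, 1, 1, 0, -1, -1, 0, 0, -1, 0, -1, -2, -1, 2, -1, -1, 3, -3, -2, -1, -5, -1, -1, -1, -2, 0, 3, -2, 2, -4, 3, 36, 52, 57, 58, 62, 63, 62, 66, 44, -10, -4, 3, 1, -1, -3, 2, -3, -1, -2, -1]
256 [0, 0, -2, -1, -1, 0, 0, 0, 29, 75, 68, 66, 60, 58, 60, 53, 52, 53, 50, 17, -6, -2, -2, 0, -2, 2, 0, -5, 3, -1, -2, 1, 0, -5, -1, -2, -4, -5, 6, 0, 0, 0, 1, 0, -3, -1, 0, -1, -1, -1, 1, 1, -2, 1, -2, -3, 0, -1, -6, 7, 49, 49, 45, 55, 54, 56, 65, 62, 68, 61, 34, -7, -2, 1, 0, 1, 0, 1, -2, -4]
262 [-5, -2, -1, 1, -2, 0, -1, -4, 3, 45, 70, 69, 68, 63, 62, 55, 60, 56, 51, 55, 62, 53, 17, -5, -5, 2, -3, -1, 0, 0, 1, -1, 0, -3, 2, -2, -4, 3, -2, 4, 0, -1, -1, 2, -1, 1, 1, -2, 0, -2, -1, -2, 0, -1, -3, -6, 5, 46, 56, 51, 53, 45, 49, 54, 62, 61, 64, 62, 66, 54, 5, -2, 3, -4, -1, -4, 0, -1, 3, -2]
```

View pics/c4.png

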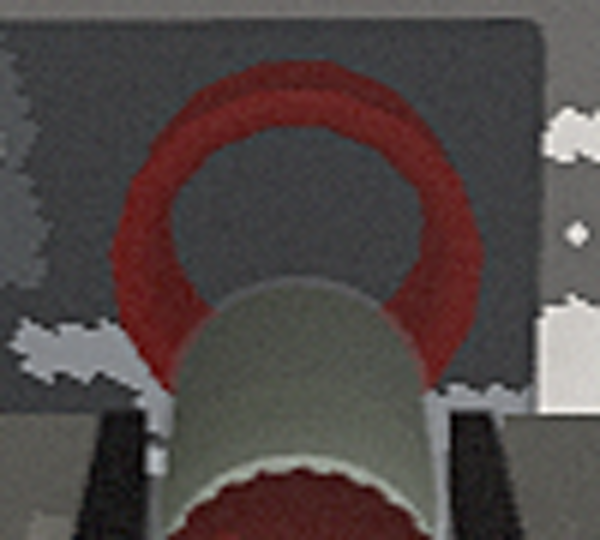

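The crop shows the ring mouth concentric left to right. The near rim edge sits at row 229.5–235.7, about 4 px above where it should be, so I need to shift about 3.3 mm toward the robot along carrier −x.

```bash
python3 -m crank '[[[-0.0027,-0.0019,0],[0,0,0],-1],[[0,0,0],[0,0,0],-1],[[0,0,0],[0,0,0],-1],[[0,0,0],[0,0,0],-1]]'
cat > chk.py <<'E'
from h import *
from plant import imaging,ctrl
o=ctrl.get_obs();T=o["tool_pos"];print(T.round(4),o["orientation"].round(2),o["force"].round(1),o["opening"])
m=imaging.camera_model("wrist")
p,d=imaging.snapshot("wrist");np.savez("pics/w4.npz",**m);cv2.imwrite("pics/w4.png",p)
rg=p[:,:,2].astype(int)-p[:,:,1]
k=rg>20
print("col319 red rows",np.nonzero(k[200:275,319])[0]+200, "profile R",p[222:275,319,2].tolist())
for y in range(240,275,5): 
    x=np.nonzero(k[y,270:370])[0]+270; print(y,x.min() if len(x) else None,x.max() if len(x) else None)
a=np.linspace(0,2*np.pi,90)
for n,r,z in (("vialbase",.012,T[2]-.047),("mouth",.0155,.026),("rimout",.0194,.026)):
    q=np.array([proj(m,[T[0]+r*np.cos(t),T[1]+r*np.sin(t),z]) for t in a]);print(n,"x",q[:,0].min().round(1),q[:,0].max().round(1),"top",q[:,1].min().round(1))
E
python3 chk.py
```

```text
clock: 6.25
tool_pos: [0.5011, 0.0121, 0.1007]
orientation: [-180.0, 0.0, -153.6]
force: [0.3, -0.1, -0.6]
opening: 0.0232
gripper_force: 30.0
[0.5011 0.0121 0.1007] [-1.8000e+02  3.0000e-02 -1.5355e+02] [ 0.3 -0.1 -0.6] 0.023212154232254735
col319 red rows [233 234 235 236 237 238 239 240 241 242 243 244] profile R [105, 104, 105, 113, 55, 58, 61, 60, 67, 59, 55, 78, 90, 87, 83, 81, 93, 109, 103, 98, 98, 97, 69, 57, 59, 57, 56, 61, 60, 56, 61, 61, 57, 64, 61, 54, 61, 65, 55, 85, 82, 71, 75, 74, 71, 75, 77, 74, 76, 74, 80, 84, 73]
240 302 339
245 297 343
250 295 345
255 292 348
260 291 350
265 290 351
270 290 350
vialbase x 296.9 340.4 top 258.5
mouth x 294.0 343.4 top 239.5
rimout x 287.7 349.7 top 233.4
```

```bash
python3 -m crank '[[[0.0014,0.0011,-0.01],[0,0,0],-1],[[0,0,0],[0,0,0],-1],[[0,0,0],[0,0,0],-1],[[0,0,0],[0,0,0],-1],[[0,0,0],[0,0,0],-1]]'
python3 chk.py
```

```text
clock: 6.8
tool_pos: [0.5024, 0.0132, 0.0904]
orientation: [-180.0, 0.0, -153.5]
force: [0.5, -0.5, -1.4]
opening: 0.0228
gripper_force: 30.0
[0.5024 0.0132 0.0904] [-180.      0.   -153.55] [ 0.5 -0.5 -1.4] 0.02283827858271583
col319 red rows [234 235 236 237 238 239 240 241 242 243 244 245] profile R [103, 105, 106, 110, 93, 53, 59, 56, 66, 66, 62, 60, 85, 86, 84, 75, 86, 76, 102, 103, 107, 100, 95, 90, 65, 61, 62, 58, 60, 53, 63, 64, 63, 61, 53, 60, 58, 62, 56, 81, 79, 68, 71, 75, 73, 74, 72, 74, 82, 74, 77, 80, 79]
240 301 337
245 297 342
250 294 345
255 291 348
260 290 349
265 288 352
270 288 352
vialbase x 296.9 340.3 top 258.5
mouth x 292.8 344.5 top 244.0
rimout x 286.3 351.1 top 237.5
```

Aligned to within about 0.3 mm. Lowering in steps.

```bash
python3 -m crank '[[[0,0,-0.008],[0,0,0],-1],[[0,0,-0.006],[0,0,0],-1],[[0,0,-0.005],[0,0,0],-1],[[0,0,-0.005],[0,0,0],-1],[[0,0,-0.005],[0,0,0],-1],[[0,0,-0.003],[0,0,0],-1],[[0,0,0],[0,0,0],-1],[[0,0,0],[0,0,0],-1]]'
```

```text
clock: 7.65
tool_pos: [0.5024, 0.0132, 0.0584]
orientation: [-180.0, -0.0, -153.5]
force: [0.1, -0.2, 0.6]
opening: 0.0233
gripper_force: 30.0
```

Inside with no contact force. The last ~5.5 mm goes in small steps.

```bash
python3 -m crank '[[[0,0,-0.002],[0,0,0],-1],[[0,0,-0.001],[0,0,0],-1],[[0,0,-0.001],[0,0,0],-1],[[0,0,-0.001],[0,0,0],-1],[[0,0,0],[0,0,0],-1],[[0,0,0],[0,0,0],-1]]'
```

```text
clock: 8.25
tool_pos: [0.5024, 0.0132, 0.0534]
orientation: [-180.0, -0.0, -153.5]
force: [-0.7, -0.2, -0.4]
opening: 0.0232
gripper_force: 30.0
```

```bash
python3 -m crank '[[[0,0,-0.0005],[0,0,0],-1],[[0,0,-0.0005],[0,0,0],-1],[[0,0,0],[0,0,0],-1],[[0,0,0],[0,0,0],-1]]'
```

```text
clock: 8.65
tool_pos: [0.5025, 0.0132, 0.0529]
orientation: [-180.0, 0.0, -153.5]
force: [-1.7, 0.5, 5.3]
opening: 0.023
gripper_force: 30.0
```

Touchdown at 5 N. Releasing, then backing straight up for a look.

```bash
python3 -m crank '[[[0,0,0],[0,0,0],-0.1],[[0,0,0],[0,0,0],-0.1],[[0,0,0],[0,0,0],-0.1],[[0,0,0.02],[0,0,0],-0.1],[[0,0,0.04],[0,0,0],-0.1],[[0,0,0.05],[0,0,0],0],[[0.02,0.01,0.05],[0,0,0],0],[[0.03,0.02,0.02],[0,0,0],0],[[0,0,0],[0,0,0],0],[[0,0,0],[0,0,0],0],[[0,0,0],[0,0,0],0]]'
python3 - <<'E'
from h import *
from plant import imaging,ctrl
o=ctrl.get_obs();print(o["tool_pos"],o["orientation"])
m=imaging.camera_model("wrist")
p,d=imaging.snapshot("wrist");np.savez("pics/w5.npz",**m);cv2.imwrite("pics/w5.png",p)
print("cam",-m["R"].T@m["t"])
cv2.imwrite("pics/c5.png",cv2.resize(p[110:290,150:370],None,fx=3.3,fy=3.3,interpolation=cv2.INTER_CUBIC))
for c in ("yellow","blue","red"):
    for (cc,r),bb,a in blobs(mask(p,c),(100,80,400,275),60):
        ctr=(bb[0]+bb[2]/2,bb[1]+bb[3]/2)
        print(c,np.round(ctr,1),bb,a,cast(m,ctr,.016).round(4))
E
```

```text
clock: 9.75
tool_pos: [0.5495, 0.042, 0.2268]
orientation: [180.0, -0.1, -153.6]
force: [-0.6, 0.3, -0.5]
opening: 0.0436
gripper_force: 0.0
[0.54951065 0.04195825 0.22681808] [ 1.79971338e+02 -1.32542246e-01 -1.53560617e+02]
cam [0.48622444 0.01083321 0.36710266]
yellow [315.5 240.5] (296, 220, 39, 41) 1178.0 [0.5689 0.0479 0.016 ]
blue [193. 167.] (168, 146, 50, 42) 365.0 [ 0.556  -0.0886  0.016 ]
red [314.5 166. ] (294, 145, 41, 42) 1291.0 [0.5037 0.0147 0.016 ]
```

View pics/c5.png

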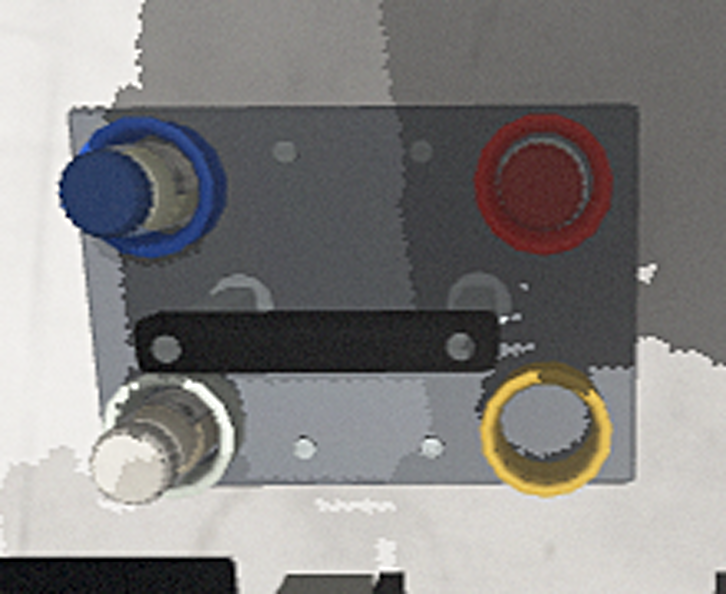

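The crop shows the red vial standing upright in the red ring (543,185) and the carrier undisturbed. The handle's screws are at (166,348) and (460,346) in the crop.

```bash
python3 - <<'E'
from h import *
m=dict(np.load("pics/w5.npz"))
a=cast(m,(150+166.5/3.3-.5,110+348/3.3-.5),.078);b=cast(m,(150+460.5/3.3-.5,110+346.5/3.3-.5),.078)
print(a,b,(a+b)/2,np.hypot(*(b-a)[:2]),np.degrees(np.arctan2(b[1]-a[1],b[0]-a[0])))
r=np.array([.5024,.0132])+[.0006,.0010] # vial seated, wrist-frame
t=np.radians(26.5);R=np.array([[np.cos(t),-np.sin(t)],[np.sin(t),np.cos(t)]])
print("from red",r-R@[-.036,.056])
E
```

```text
[ 0.57683186 -0.05218103  0.078     ] [0.54432173 0.01248102 0.078     ] [ 0.5605768  -0.01985001  0.078     ] 0.07237464068854244 116.6918703726961
from red [ 0.56020471 -0.0198532 ]
```

```bash
python3 -m crank '[[[0,0,0],[0,0,8.2],0],[[0,0,0],[0,0,8.2],0],[[0,0,0],[0,0,8.2],0],[[0,0,0],[0,0,8.2],0],[[0,0,0],[0,0,8.2],0],[[0,0,0],[0,0,8.2],0],[[0,0,0],[0,0,8.2],0],[[0,0,0],[0,0,8.2],0],[[0,0,0],[0,0,8.2],0],[[0,0,0],[0,0,8.2],0],[[0,0,0],[0,0,8.2],0]]' && python3 -m crank '[[[0.005,-0.03,0],[0,0,0],0],[[0.006,-0.032,0],[0,0,0],0],[[0,0,-0.03],[0,0,0],0],[[0,0,-0.03],[0,0,0],0],[[0,0,-0.02],[0,0,0],0],[[0,0,0],[0,0,0],0],[[0,0,0],[0,0,0],0],[[0,0,0],[0,0,0],0]]'
```

```text
clock: 10.9
tool_pos: [0.5497, 0.0418, 0.2272]
orientation: [179.9, 0.0, -63.0]
force: [0.8, 0.4, 0.3]
opening: 0.0437
gripper_force: 0.0
clock: 11.7
tool_pos: [0.5622, -0.0196, 0.1492]
orientation: [-179.9, -0.0, -63.3]
force: [0.3, 1.7, -0.7]
opening: 0.0439
gripper_force: 0.0
```

```bash
python3 -m crank '[[[-0.0015,0,-0.02],[0,0,0],0],[[0,0,-0.02],[0,0,0],0],[[0,0,-0.02],[0,0,0],0],[[0,0,-0.013],[0,0,0],0],[[0,0,-0.006],[0,0,0],0],[[0,0,0],[0,0,0],0],[[0,0,0],[0,0,0],0],[[0,0,0],[0,0,0],0],[[0,0,0],[0,0,0],0]]'
python3 - <<'E'
from h import *
from plant import imaging
m=imaging.camera_model("wrist");p,d=imaging.snapshot("wrist");cv2.imwrite("pics/w6.png",p)
E
```

```text
clock: 12.6
tool_pos: [0.5605, -0.0196, 0.0698]
orientation: [-179.9, -0.0, -63.3]
force: [0.0, -0.5, 0.4]
opening: 0.0437
gripper_force: 0.0
```

View pics/w6.png

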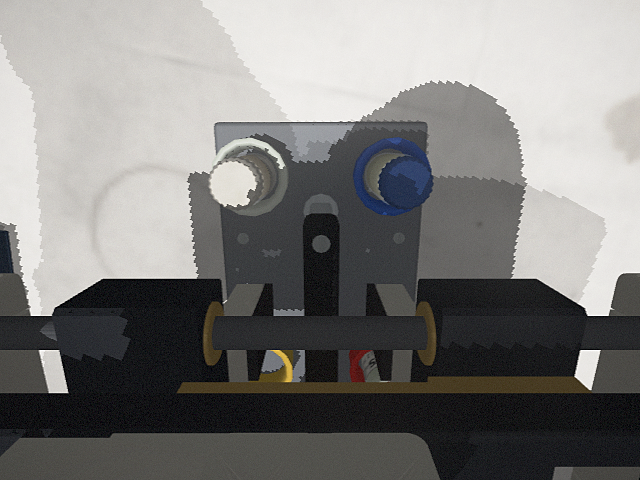

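The handle bar (x≈321) is centred between the fingers (272–367) and parallel to them, with both far vials seated. Closing, then lifting a little.

```bash
python3 -m crank '[[[0,0,0],[0,0,0],-1],[[0,0,0],[0,0,0],-1],[[0,0,0],[0,0,0],-1],[[0,0,0],[0,0,0],-1],[[0,0,0],[0,0,0],-1],[[0,0,0],[0,0,0],-1],[[0,0,0.003],[0,0,0],-1],[[0,0,0.005],[0,0,0],-1],[[0,0,0.008],[0,0,0],-1],[[0,0,0],[0,0,0],-1],[[0,0,0],[0,0,0],-1]]'
```

```text
clock: 13.75
tool_pos: [0.5603, -0.0195, 0.0854]
orientation: [-180.0, -0.0, -63.4]
force: [-0.6, 0.6, -4.8]
opening: 0.0135
gripper_force: 30.0
```

```bash
python3 -m crank '[[[0,0,0.006],[0,0,0],-1],[[0,0,0.012],[0,0,0],-1],[[0,0,0.014],[0,0,0],-1],[[0,0,0.014],[0,0,0],-1],[[0,0,0.014],[0,0,0],-1],[[0,0,0.014],[0,0,0],-1],[[0,0,0.014],[0,0,0],-1],[[0,0,0.014],[0,0,0],-1],[[0,0,0.01],[0,0,0],-1],[[0,0,0.005],[0,0,0],-1],[[0,0,0],[0,0,0],-1],[[0,0,0],[0,0,0],-1]]' && python3 -m crank '[[[0,0,0],[0,0,0],-1],[[0,0,0],[0,0,0],-1],[[0,0,0],[0,0,0],-1],[[0,0,0],[0,0,0],-1],[[0,0,0],[0,0,0],-1]]'
python3 - <<'E'
from h import *
from plant import imaging
for n in("side","wrist"):
    p,d=imaging.snapshot(n);cv2.imwrite(f"pics/{n}9.png",p)
    if n=="side": a=cv2.resize(p[170:410,220:440],None,fx=2,fy=2)
    else: b=p[60:400,170:470]
b=cv2.copyMakeBorder(b,0,480-340,0,0,cv2.BORDER_CONSTANT)
cv2.imwrite("pics/end.png",np.hstack([a,b]))
E
```

```text
clock: 14.95
tool_pos: [0.5597, -0.0197, 0.2016]
orientation: [180.0, 0.0, -63.4]
force: [0.4, 0.2, -5.3]
opening: 0.014
gripper_force: 30.0
clock: 15.45
tool_pos: [0.5601, -0.0197, 0.2019]
orientation: [180.0, 0.0, -63.4]
force: [0.1, 0.9, -5.0]
opening: 0.0138
gripper_force: 30.0
```

View pics/end.png

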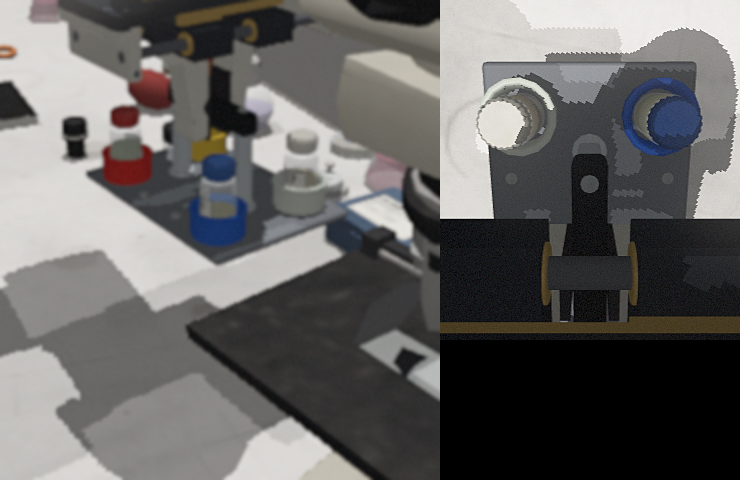

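The carrier hangs level. The red, blue and white vials stand in their slots, and the wrist-view positions match those before the lift within about 3 px. The underside is about 13 cm up.

```bash
python3 -c "
from plant import close_job
print(close_job())"
```

```text
the job is handed in; nothing more can be done
None
```

The red vial was lowered into the red slot and released while the carrier stood on the bench; the carrier was then lifted by its handle and handed in held steady and level about 13 cm up, with all three vials standing in their slots.

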